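# Fit the test gauge to the air coupler

### The arm

A 7-joint arm with a two-finger parallel gripper is mounted at the origin on the work surface. World frame = base frame: x ahead of the robot, y to its left, z up, the work surface at z = 0. Lengths are in m, angles in rad, forces in N, time in s.
With the tool pointing down it reaches from about 0.4 to 0.875 m from the base axis. Payload 19.3 kg.
Tool frame: the origin (TCP) lies midway between the tips of the shut fingers; the grasp point (between the pads) lies 19 mm behind it; z points along the fingers, y is the line along which they close (so a half turn about z gives the same grasp; the last joint's range is limited). The gripper opens to 85 mm and grips with 20 to 120 N. Pads are 22 mm wide; open, the fingers measure 114 mm over their backs; the gripper's body (76 mm by 85 mm) begins 54 mm behind the grasp point. The pads swing forward as they close: fully open they stand 13 mm farther back than shut.
Start: joints at [-1.357, 0.521, -0.036, 1.599, 0.021, 1.021, -0.113], TCP at [0.175, 0.6, 0.231] pointing down, gripper open.
Joint ranges: [-2.91, 2.91], [-0.3, 2.13], [-1.5, 1.42], [0.17, 2.43], [-1.26, 4.41], [0.16, 1.93], [-2.52, 2.52]. Speed limits (rad/s): [1.89, 1.89, 2.39, 2.39, 3.01, 3.01, 3.01].

### API

Orientations are given as [roll, pitch, yaw] about the fixed x, y, z axes, in that order (R = Rz(yaw) Ry(pitch) Rx(roll)).
In Python, from workcell import * gives the robot as it stands. The module is installed in compiled form; this text tells all that it offers.
- The arm moves only by the tool play_rows, never from a script. Its argument "deltas" is a list of rows, each a list of 7 numbers: the shift along the tool's x, y, z in units of 500 mm (1.0 is 500 mm), then the turn, a rotation vector about the tool's x, y, z in units of 120 degrees (1.0 is 120 degrees), then the closure, from 0 (fully open) to 1 (shut). A call has 1 to 10 rows; each row is the pose to reach, as a shift and turn from the pose commanded when the call began, along the tool's axes at that moment; what a row does not reach only later rows make up. A row lasts 1/10 s, in which the tool goes at most 50 mm and 8.59 degrees, less where a joint would pass 70% of its speed; a pose out of reach is approached as far as the arm can. A call with a number of a shift or a turn outside -1 to 1 is refused whole. A call with a gripper value outside its range is refused whole. The fingers move at their own pace and stop on an object; "newtons" is the grip in N (left out, the last holds). Time passes only in rows, so rows that repeat a pose let the fingers close. It gives the time, the measured TCP pose, the force, the opening and the grip force at its end, in the units of the state.
- observe(): the state, without advancing time (a new reading comes with each control period).
- grab_frame(name): name is "scene" or "top"; returns the picture (420x560x3 uint8, red, green, blue); there is no depth.
- get_calibration(name): a dict with "fovy" (degrees; the focal length in pixels is half the picture's height over the tangent of half this angle, whatever the lens; pixels are square), "cx", "cy" (the principal point, pixels), "xyz" and "rotation" of the camera in the world. Camera axes: x right, y down, z forward; pixel columns grow to the right and rows downward; lengths in m; the calibration is good to about 2 mm. A picture is of the moment at which its call begins. get_calibration takes no time and is no camera call.
- job_done(): hands the job in; it is judged then, once.
The state is a dict: "clock": time; "qpos": joint angles; "qd": joint speeds; "joint_efforts": joint torques, N m; "position": TCP position; "tool_rot": TCP orientation; "force": force on the tool from outside, world axes, zero at the start; "moment": the same for the moment, N m; "grip_width": finger opening in m; "finger_force": force on a finger pad.
Only numpy, scipy, OpenCV 4.12 (cv2) and the standard library are available. Lean on these libraries where they do the work, as an engineer would, in place of code of your own. Each camera call takes 0.05 s, during which the arm holds its last target. There are 200 camera calls.

### The job

On the test counter of a second-hand appliance shop, fit the pressure gauge (white dial) to the red-sleeved air coupler: pull the red sleeve straight down until it catches and stays back, then push the gauge's plug straight down into the coupler until it is fully home and the sleeve springs up again. Let go of the gauge, and leave the orange blow nozzle standing in its hole in the wooden rack.

Things in the scene. Friction and masses are not known exactly. Their poses are not given: they have to be found in the camera images.
- air_post: Fixed air outlet: blue block 100 x 100 x 45 mm with an upright steel coupler in its middle. Origin: centre of the block's underside, on the coupler's axis, z up. The mouth is at z 130 mm (rim 47 mm outside), a funnel 38 mm wide narrowing to a 30 mm bore. Jaws shut the bore while the sleeve is up. With the gauge fully home, flange on the rim, its origin is 98 mm above this origin, on the axis.
- sleeve_mid (a point): Middle of the red sleeve round the coupler, on its axis, 106 mm above the counter while the sleeve is up; it moves with the sleeve. The sleeve is 52 mm in diameter and 32 mm tall; its top is 8 mm below the mouth's rim. Grip it by its sides from above, the mouth between the fingers. Under it is a slimmer neck, 39 mm or less in diameter, with 37 mm of free height above the block's brass collar.
- sleeve (a joint): How far the red sleeve is drawn down (back), in m: 0 = up (forward), stop at 0.015. A spring pushes it up with about 6 N at 0, 10 N at the stop. Drawn beyond about 0.0125 it catches, and let go it stays at about 0.0115. A plug pushed fully home (about 2 N) trips the catch: the sleeve springs up to 0 by itself and the jaws lock the plug in.
- gauge: Pressure gauge, about 0.4 kg, plug down in one of three holes 95 mm apart in a wooden rack 45 mm high. Origin: plug tip, 13 mm above the counter now; z up, y along the row. Above the tip: nose 18 to 22 mm in diameter (0-16 mm), neck 10 (16-32), flange 44 (32-37), brass 28 (37-48), dark case 54 (48-76), white dial on top. Grip the case by its sides. A plain black cap, 52 wide, is in another hole.
- nozzle: A bystander to leave alone: blow nozzle with an orange grip 26 mm in diameter and a pointed brass tip, 94 mm tall in all, plug down in another hole of the rack. Origin: the lower tip of its plug, 13 mm above the counter; z up.

How it is judged:
By the outcome, as a careful person would: the job done as asked, in the order asked, and still so for the second after the job is handed in, with the robot touching nothing.
It also fails if it takes over 53 s, if anything falls off the work surface, if the arm or the gripper's body presses on something with over 40 N, if the wrist force passes 120 N, or if a joint passes its speed limit or range.

## Working session

There is one attempt and no reset: what is moved stays moved. The work goes in short steps, Python scripts to look and compute and a tool call to move; the robot and the scene stay as the last step left them, time stands still between calls to the robot, and variables do not carry over. Pictures are saved under pics/ and viewed, at most 10 in all, crops included, and the job is handed in when it is done.

Besides the shell and the picture viewer there is one more tool, called as a command line: name --pt "numbers of a row" for each row, then --argument value for the rest. play_rows: Moves the arm, as the interface text tells. Its arguments: {"type":"object","properties":{"deltas":{"type":"array"},"newtons":{"type":"number"}},"required":["deltas"]}

```bash
mkdir -p pics
python3 - <<'E'
from workcell import *
import cv2
for n in("scene","top"):
    cv2.imwrite(f"pics/{n}0.png",grab_frame(n)[:,:,::-1]); print(n,get_calibration(n))
print(observe())
E
```

```text
scene {'fovy': 45.836446544235, 'cx': 279.4754040682881, 'cy': 210.26662247191544, 'xyz': array([1.30314898, 0.20463683, 0.61311407]), 'rotation': array([-2.15749339,  0.02065824,  1.85679594])}
top {'fovy': 50.371151017650725, 'cx': 281.98271988801474, 'cy': 201.17544013387328, 'xyz': array([ 0.43255875, -0.04463178,  1.0263635 ]), 'rotation': array([-3.01249056e+00,  2.48015890e-03, -1.56054637e+00])}
{'clock': 0.1, 'qpos': array([-1.35721321,  0.52192946, -0.03631346,  1.59996327,  0.02118306,
        1.02107365, -0.11275351]), 'qd': array([ 1.22335244e-03, -1.63130530e-03, -1.12304788e-05, -6.32917921e-04,
       -2.87207445e-04,  1.98233792e-03,  8.10868622e-04]), 'joint_efforts': array([ 5.03488001e-03, -9.28474259e+01,  1.98480897e+00, -3.70530725e+01,
        1.82584865e-02,  5.27848300e-03, -4.58258319e-05]), 'position': array([0.1749449 , 0.59970309, 0.23079458]), 'tool_rot': array([-3.14060511e+00,  6.11155827e-05,  2.85782434e+00]), 'force': array([ 0.03086045, -0.29879962, -0.91025079]), 'moment': array([-0.06225417, -0.04139211,  0.00155578]), 'finger_force': 0.0, 'grip_width': 0.08537253526356917}
```

View pics/scene0.png

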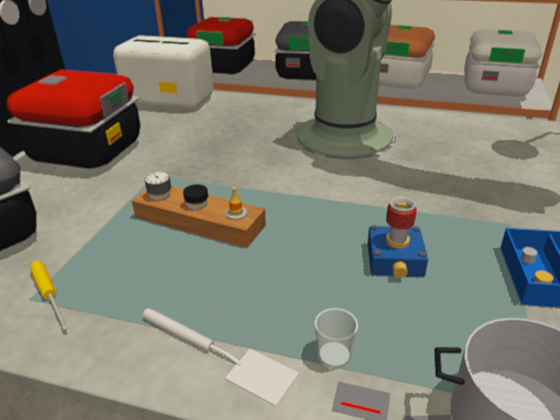

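View pics/top0.png

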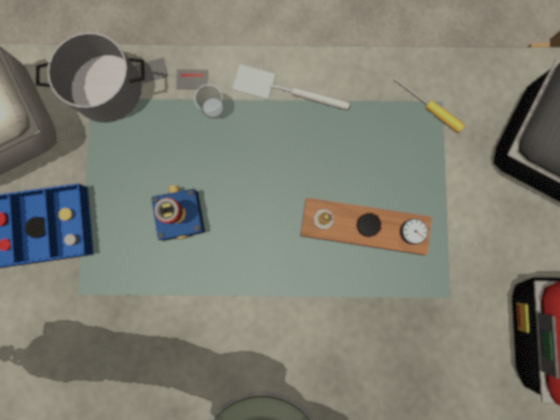

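The scene shows the gauge at about (157,185), the cap at (196,195), the nozzle at (236,205) and the coupler at (400,215). In the top view the gauge is at (415,231), the cap at (369,225), the nozzle at (324,219) and the coupler at (170,210).

```bash
cat > h.py <<'E'
from workcell import *
import cv2, numpy as np
from scipy.spatial.transform import Rotation as R
def ray(n,u,v):
    c=get_calibration(n); f=210/np.tan(np.radians(c['fovy']/2))
    d=R.from_euler('xyz',c['rotation']).apply([(u-c['cx'])/f,(v-c['cy'])/f,1.]); return np.array(c['xyz']),d
def onz(n,u,v,z):
    o,d=ray(n,u,v); return o+d*(z-o[2])/d[2]
def tri(p,q):
    (a,d),(b,e)=ray("scene",*p),ray("top",*q); s=np.linalg.lstsq(np.c_[d,-e],b-a,rcond=None)[0]
    x,y=a+d*s[0],b+e*s[1]; return (x+y)/2,np.linalg.norm(x-y)
def blob(im,box,test):
    x0,y0,x1,y1=box; h=cv2.cvtColor(im,cv2.COLOR_RGB2HSV)[y0:y1,x0:x1].astype(int); m=test(h[...,0],h[...,1],h[...,2]).astype(np.uint8)
    n,l,s,c=cv2.connectedComponentsWithStats(m); k=1+np.argmax(s[1:,4])
    ct=max(cv2.findContours((l==k).astype(np.uint8),0,1)[0],key=len); ct=ct+[x0,y0]
    return c[k]+[x0,y0],s[k]+[x0,y0,0,0,0],ct
red=lambda h,s,v:((h<8)|(h>172))&(s>130)&(v>60)
white=lambda h,s,v:(s<60)&(v>140)
blue=lambda h,s,v:(h>105)&(h<125)&(s>130)
E
python3 - <<'E'
from h import *
S,T=[cv2.imread(f"pics/{n}0.png")[:,:,::-1].copy() for n in("scene","top")]
tr=blob(T,(140,170,215,250),red); sr=blob(S,(370,190,430,240),red); print("red",tr[:2],sr[:2])
tw=blob(T,(395,212,435,250),white); sw=blob(S,(140,168,175,200),white); print("white",tw[:2],sw[:2])
print("dial tri",tri(sw[0],tw[0]), onz("top",*tw[0],.091))
print("min circle red",cv2.minEnclosingCircle(tr[2]),cv2.fitEllipse(tr[2]))
c=cv2.minEnclosingCircle(tr[2])[0]; print("sleeve z.115",onz("top",*c,.118),"scene",onz("scene",*sr[0],.106))
tb=blob(T,(140,170,215,250),blue); print("block",cv2.minAreaRect(tb[2]))
for p in cv2.boxPoints(cv2.minAreaRect(tb[2])): print(onz("top",*p,.045))
ho=blob(T,(295,190,440,260),lambda h,s,v:(h>3)&(h<20)&(s>110)); print("rack",cv2.minAreaRect(ho[2]))
for p in cv2.boxPoints(cv2.minAreaRect(ho[2])): print(onz("top",*p,.045))
print("cap",onz("top",369,225,.06),"noz",tri((235,190),(325,217)))
cv2.imwrite("pics/c1.png",np.hstack([cv2.resize(x,(400,400),interpolation=2) for x in (T[180:240,140:200],S[180:240,370:430])])[:,:,::-1])
E
```

```text
red (array([176.61538462, 214.26153846]), array([167, 203,  15,  20,  65])) (array([400.3363029 , 218.53006682]), array([387, 204,  30,  25, 449]))
white (array([415.27765237, 230.81489842]), array([404, 219,  24,  24, 443])) (array([155.57509158, 175.98168498]), array([140, 168,  35,  25, 546]))
dial tri (array([ 0.49414757, -0.32035348,  0.09220599]), np.float64(0.0001771364653067655)) [ 0.49419115 -0.32062419  0.091     ]
min circle red ((172.5, 212.5), 10.977349281311035) ((146.93218994140625, 200.3268585205078), (37.47227478027344, 70.04385375976562), 114.13113403320312)
sleeve z.115 [0.52487387 0.18254992 0.118     ] scene [0.54524598 0.19560662 0.106     ]
block ((177.61199951171875, 214.1160125732422), (43.55861282348633, 44.8108024597168), 79.69515228271484)
[0.56708925 0.24855836 0.045     ]
[0.58606404 0.15124852 0.045     ]
[0.49094419 0.1307699  0.045     ]
[0.47240029 0.22691794 0.045     ]
rack ((366.24566650390625, 226.15316772460938), (126.73967742919922, 37.634159088134766), 8.746161460876465)
[ 0.48525014 -0.08284132  0.045     ]
[ 0.56775378 -0.09513233  0.045     ]
[ 0.52761811 -0.37129513  0.045     ]
[ 0.44605205 -0.35615056  0.045     ]
cap [ 0.5078198  -0.22996239  0.06      ] noz (array([ 0.52001856, -0.12996087,  0.1013656 ]), np.float64(0.0018976665980530024))
```

View pics/c1.png

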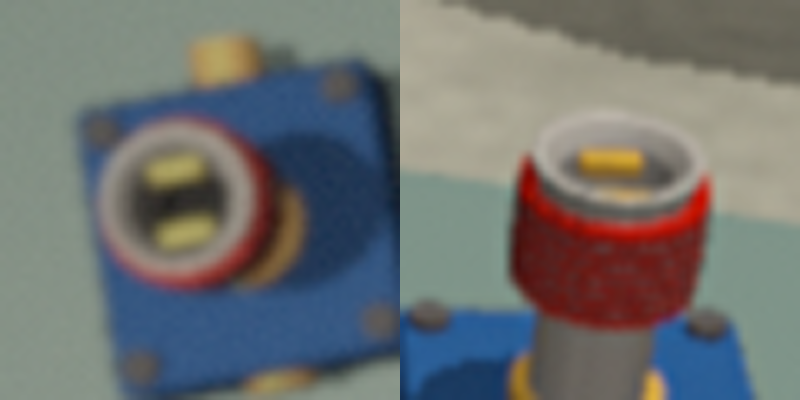

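The crops show the coupler's grey rim, centred near (166.5,210) in the top view and (402.5,204.6) in the scene. The sleeve is red and up. Next I triangulate the rim and work out the moves.

```bash
cat >> h.py <<'E'
def go(xyz,yaw=None,frm=None):
    s=observe(); r=R.from_euler('xyz',s['tool_rot']); p=s['position'] if frm is None else np.array(frm)
    t=R.from_euler('xyz',[np.pi,0,s['tool_rot'][2] if yaw is None else yaw])
    print("shift",np.round(r.inv().apply(np.array(xyz)-p)/.5,4),"turn",np.round((r.inv()*t).as_rotvec()/np.radians(120),4))
def st():
    s=observe(); print(round(s['clock'],2),*[np.round(s[k],4) for k in('position','tool_rot','force','grip_width','finger_force','qpos')])
E
python3 - <<'E'
from h import *
S,T=[cv2.imread(f"pics/{n}0.png")[:,:,::-1].copy() for n in("scene","top")]
print(tri((402.5,204.6),(166.5,210)),onz("top",166.5,210,.13),onz("scene",402.5,204.6,.13))
grey=lambda h,s,v:(s<45)&(v>110)
for n,im,b in(("top",T,(150,195,185,225)),("scene",S,(385,193,420,218))):
    c=blob(im,b,grey); e=cv2.fitEllipse(c[2]); print(n,c[1],e,onz(n,*e[0],.13))
m=onz("top",166.5,210,.13); go([m[0],m[1],.2]);
E
```

```text
(array([0.52896817, 0.1945539 , 0.12498739]), np.float64(0.0026292430801699213)) [0.5286075  0.19188922 0.13      ] [0.53622362 0.19589917 0.13      ]
top [150 195  27  30 290] ((161.1878204345703, 208.755126953125), (26.65021324157715, 30.168743133544922), 5.5240020751953125) [0.53102986 0.20274184 0.13      ]
scene [385 193  35  25 501] ((401.9812927246094, 204.62652587890625), (30.38108253479004, 35.677677154541016), 86.57986450195312) [0.53653991 0.19502485 0.13      ]
shift [-0.9074 -0.5849  0.0622] turn [-0.0005  0.     -0.    ]
```

play_rows --pt "-0.05 -0.03 0 0 0 0 0" --pt "-0.13 -0.08 0 0 0 0 0" --pt "-0.22 -0.14 0 0 0 0 0" --pt "-0.31 -0.2 0 0 0 0 0" --pt "-0.4 -0.26 0 0 0 0 0" --pt "-0.49 -0.315 0.01 0 0 0 0" --pt "-0.58 -0.37 0.02 0 0 0 0" --pt "-0.67 -0.43 0.03 0 0 0 0" --pt "-0.76 -0.485 0.04 0 0 0 0" --pt "-0.85 -0.54 0.05 0 0 0 0" --newtons 60

```text
clock: 1.1
position: [0.4894, 0.2409, 0.2088]
tool_rot: [-3.142, -0.0, 2.858]
force: [0.1, 0.3, 0.4]
grip_width: 0.0855
finger_force: 0.0
```

Run:
```python
from h import *
st(); go([.531,.1935,.13]); go([.531,.1935,.086])
```

```text
1.1 [0.4894 0.2409 0.2088] [-3.1415e+00 -1.0000e-04  2.8578e+00] [0.1048 0.3449 0.3886] 0.0855 0.0 [-0.6153  0.4232  0.0658  1.8383 -0.035   0.8813  0.754 ]
shift [-0.1064 -0.0678  0.1575] turn [-0. -0.  0.]
shift [-0.1064 -0.0677  0.2455] turn [-0. -0.  0.]
```

play_rows --pt "-0.05 -0.033 0.02 0 0 0 0" --pt "-0.061 -0.04 0.05 0 0 0 0" --pt "-0.061 -0.04 0.08 0 0 0 0" --pt "-0.061 -0.04 0.08 0 0 0 0"

```text
clock: 1.5
position: [0.5113, 0.2142, 0.1672]
tool_rot: [-3.139, -0.002, 2.857]
force: [-0.4, -0.1, 0.3]
grip_width: 0.0856
finger_force: 0.0
```

Run:
```python
from h import *
st(); go([.531,.1935,.13]); go([.531,.1935,.086])
cv2.imwrite("pics/s2.png",cv2.resize(grab_frame("scene")[120:300,300:500],(800,720))[:600,:,::-1])
```

```text
1.5 [0.5113 0.2142 0.1672] [-3.1393e+00 -2.3000e-03  2.8572e+00] [-0.4217 -0.0562  0.3227] 0.0856 0.0 [-0.5524  0.4924  0.0665  1.8509 -0.0437  0.803   0.8232]
shift [-0.0497 -0.0286  0.0744] turn [-0.0011 -0.0011  0.    ]
shift [-0.0499 -0.0284  0.1624] turn [-0.0011 -0.0011  0.    ]
```

View pics/s2.png

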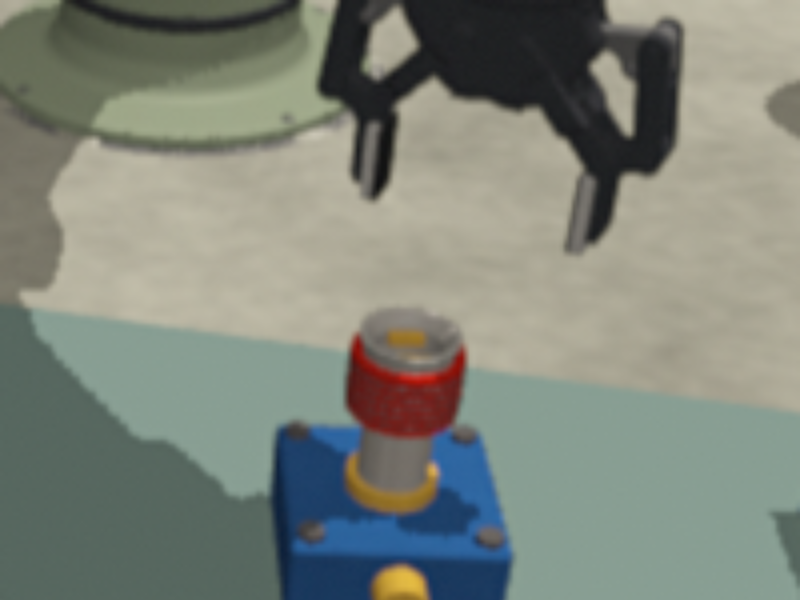

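The open gripper is above and short of the coupler (the rim is at about (410,340) in the crop). It needs another 25 mm of shift, then the descent.

play_rows --pt "-0.025 -0.014 0 0 0 0 0" --pt "-0.05 -0.0285 0 0 0 0 0" --pt "-0.05 -0.0285 0 0 0 0 0" --pt "-0.05 -0.0285 0 0 0 0 0"

```text
clock: 1.95
position: [0.5326, 0.1938, 0.1693]
tool_rot: [3.141, 0.0, 2.857]
force: [-0.3, 0.7, 0.1]
grip_width: 0.0851
finger_force: 0.0
```

Run:
```python
from h import *
st(); go([.531,.1935,.086])
cv2.imwrite("pics/s3.png",cv2.resize(grab_frame("scene")[120:270,310:510],(800,600))[:,:,::-1])
```

```text
1.95 [0.5326 0.1938 0.1693] [3.1413e+00 4.0000e-04 2.8567e+00] [-0.3272  0.6996  0.1422] 0.0851 0.0 [-0.5041  0.5057  0.0698  1.8201 -0.0463  0.8169  0.8746]
shift [ 0.0029 -0.0016  0.1666] turn [0.0001 0.0002 0.    ]
```

View pics/s3.png

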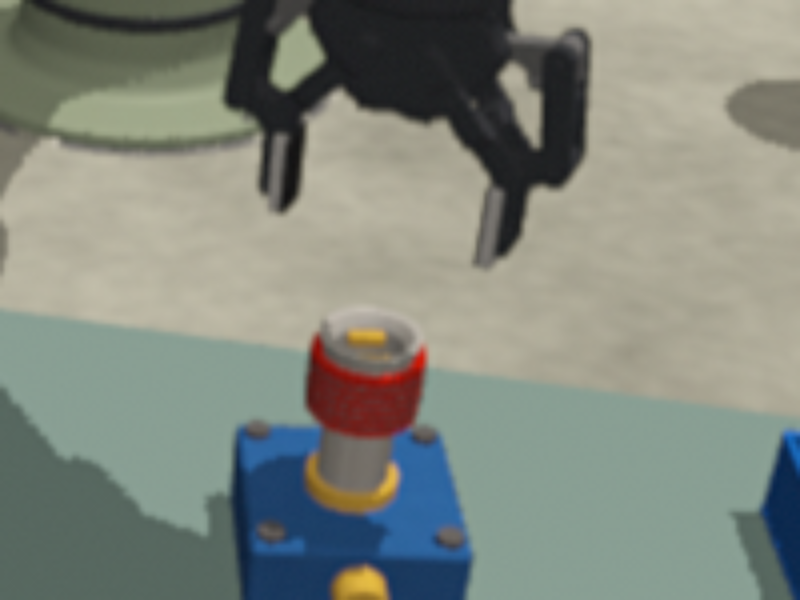

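The finger tips straddle the coupler axis: tips at about (280,208) and (487,263), rim centre at (368,337). I use the known tip position to measure the scene camera's bias.

Run:
```python
from h import *
# inner pad edges at tip, front corners
for z in(.176,.182,.188): print(z,[onz("scene",310+u/4-.4,120+v/4-.4,z) for u,v in((281,211),(487,265))])
print("rim",onz("scene",310+368/4-.4,120+337/4-.4,.13))
```

```text
0.176 [array([0.5125985 , 0.14913413, 0.176     ]), array([0.53797475, 0.23876142, 0.176     ])]
0.182 [array([0.5234499 , 0.14989598, 0.182     ]), array([0.54847784, 0.23829301, 0.182     ])]
0.188 [array([0.53430131, 0.15065783, 0.188     ]), array([0.55898092, 0.2378246 , 0.188     ])]
rim [0.53414818 0.1941598  0.13      ]
```

play_rows --pt "0 0 0.04 0 0 0 0" --pt "0 0 0.08 0 0 0 0" --pt "0 0 0.12 0 0 0 0" --pt "0 0 0.15 0 0 0 0" --pt "0 0 0.168 0 0 0 0" --pt "0 0 0.168 0 0 0 0" --pt "0 0 0.168 0 0 0 0"

```text
clock: 2.7
position: [0.5323, 0.1945, 0.0855]
tool_rot: [3.141, 0.0, 2.858]
force: [0.2, -0.2, 0.0]
grip_width: 0.0852
finger_force: 0.0
```

play_rows --pt "0 0 0 0 0 0 1" --pt "0 0 0 0 0 0 1" --pt "0 0 0 0 0 0 1" --pt "0 0 0 0 0 0 1" --pt "0 0 0 0 0 0 1" --pt "0 0 0 0 0 0 1" --newtons 60

```text
clock: 3.3
position: [0.5322, 0.1939, 0.0853]
tool_rot: [-3.141, 0.0, 2.858]
force: [-1.1, -3.6, 5.9]
grip_width: 0.0511
finger_force: 61.4
```

play_rows --pt "0 0 0.006 0 0 0 1" --pt "0 0 0.012 0 0 0 1" --pt "0 0 0.018 0 0 0 1" --pt "0 0 0.023 0 0 0 1" --pt "0 0 0.028 0 0 0 1" --pt "0 0 0.028 0 0 0 1"

```text
clock: 3.9
position: [0.5322, 0.194, 0.0714]
tool_rot: [-3.141, 0.0, 2.858]
force: [-2.5, -4.0, 9.1]
grip_width: 0.0511
finger_force: 61.8
```

play_rows --pt "0 0 0.002 0 0 0 1" --pt "0 0 0.003 0 0 0 1" --pt "0 0 0.003 0 0 0 1"

```text
clock: 4.2
position: [0.5323, 0.194, 0.0711]
tool_rot: [3.141, 0.001, 2.857]
force: [-10.0, -5.9, 33.8]
grip_width: 0.0511
finger_force: 63.9
```

play_rows --pt "0 0 -0.003 0 0 0 1" --pt "0 0 -0.007 0 0 0 1" --pt "0 0 -0.009 0 0 0 1" --pt "0 0 -0.009 0 0 0 1"

```text
clock: 4.6
position: [0.5323, 0.194, 0.0744]
tool_rot: [-3.141, 0.0, 2.858]
force: [-2.3, -4.3, 6.4]
grip_width: 0.051
finger_force: 62.2
```

play_rows --pt "0 0 0 0 0 0 0" --pt "0 0 0 0 0 0 0" --pt "0 0 0 0 0 0 0" --pt "0 0 0 0 0 0 0" --pt "0 0 -0.05 0 0 0 0" --pt "0 0 -0.12 0 0 0 0" --pt "0 0 -0.2 0 0 0 0" --pt "0 0 -0.25 0 0 0 0" --pt "0 0 -0.27 0 0 0 0" --pt "0 0 -0.27 0 0 0 0"

```text
clock: 5.6
position: [0.5326, 0.1946, 0.2099]
tool_rot: [3.14, 0.001, 2.858]
force: [-0.4, -0.1, -0.7]
grip_width: 0.085
finger_force: 0.0
```

Run:
```python
from h import *
st(); go([.4942,-.3205,.2],1.436)
im=grab_frame("scene")
print(blob(im,(370,190,430,250),red)[:2])
cv2.imwrite("pics/s4.png",cv2.resize(im[170:290,340:460],(600,600))[:,:,::-1])
```

```text
5.6 [0.5326 0.1946 0.2099] [3.1403e+00 1.4000e-03 2.8578e+00] [-0.3618 -0.0757 -0.7463] 0.085 0.0 [-0.5108  0.4541  0.0769  1.7842 -0.043   0.903   0.8719]
shift [-0.2148 -1.0104  0.0187] turn [1.000e-03 1.000e-04 6.788e-01]
(array([399.55233853, 223.51447661]), array([386, 208,  30,  27, 449]))
```

View pics/s4.png

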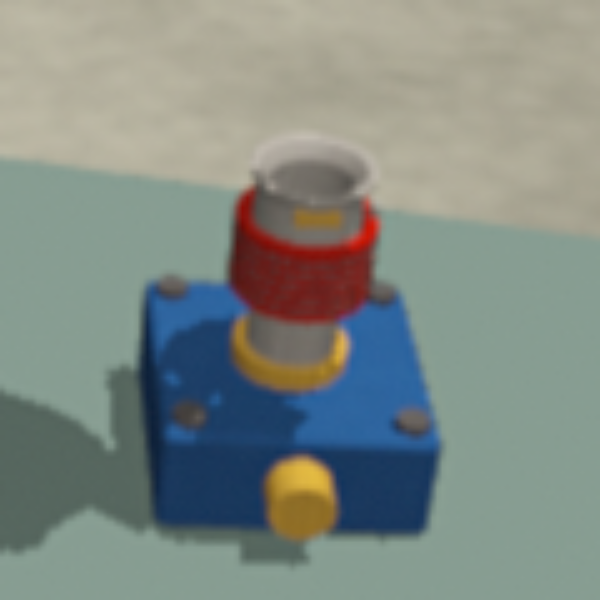

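The sleeve is held back (top at row 208, was 204) and the jaws are open. Next, over to the gauge.

play_rows --pt "-0.01 -0.05 0 0 0 0.03 0" --pt "-0.03 -0.13 0 0 0 0.09 0" --pt "-0.05 -0.22 0 0 0 0.15 0" --pt "-0.07 -0.31 0 0 0 0.21 0" --pt "-0.09 -0.4 0 0 0 0.27 0" --pt "-0.11 -0.49 0 0 0 0.33 0" --pt "-0.13 -0.58 0 0 0 0.39 0" --pt "-0.14 -0.66 0 0 0 0.45 0" --pt "-0.16 -0.74 0 0 0 0.51 0" --pt "-0.17 -0.8 0 0 0 0.57 0"

```text
clock: 6.65
position: [0.5001, -0.2166, 0.2077]
tool_rot: [-3.139, 0.001, 1.656]
force: [0.8, 0.2, -0.2]
grip_width: 0.0853
finger_force: 0.0
```

play_rows --pt "0 0 0 0 0 0 0" --pt "0 0 0 0 0 0 0"

```text
clock: 6.85
position: [0.5007, -0.214, 0.2076]
tool_rot: [-3.139, -0.0, 1.663]
force: [0.1, -0.1, -0.4]
grip_width: 0.0851
finger_force: 0.0
```

Run:
```python
from h import *
st(); go([.4942,-.3205,.2],1.436)
```

```text
6.85 [ 0.5007 -0.214   0.2076] [-3.1393e+00 -2.0000e-04  1.6626e+00] [ 0.054  -0.1057 -0.4419] 0.0851 0.0 [-0.0298  0.4584  0.4438  1.8543 -0.2469  0.8854  0.6236]
shift [-0.2109 -0.0324  0.0153] turn [-0.0011  0.      0.1082]
```

play_rows --pt "-0.05 -0.008 0 0 0 0.04 0" --pt "-0.12 -0.018 0 -0.001 0 0.08 0" --pt "-0.18 -0.028 0.01 -0.001 0 0.108 0" --pt "-0.211 -0.0325 0.015 -0.001 0 0.108 0" --pt "-0.211 -0.0325 0.015 -0.001 0 0.108 0" --pt "-0.211 -0.0325 0.015 -0.001 0 0.108 0"

```text
clock: 7.45
position: [0.4954, -0.3188, 0.2007]
tool_rot: [3.141, -0.001, 1.439]
force: [0.5, 0.1, -0.9]
grip_width: 0.0851
finger_force: 0.0
```

Run:
```python
from h import *
st(); go([.4942,-.3205,.055],1.436)
im=grab_frame("scene")
cv2.imwrite("pics/s5.png",cv2.resize(im[110:230,90:250],(800,600))[:,:,::-1])
```

```text
7.45 [ 0.4954 -0.3188  0.2007] [ 3.1407e+00 -1.0000e-03  1.4392e+00] [ 0.5199  0.0577 -0.897 ] 0.0851 0.0 [ 0.133   0.5471  0.4932  1.7487 -0.3153  0.9245  0.6257]
shift [-0.0039 -0.0021  0.2915] turn [ 0.0004 -0.0005  0.0015]
```

View pics/s5.png

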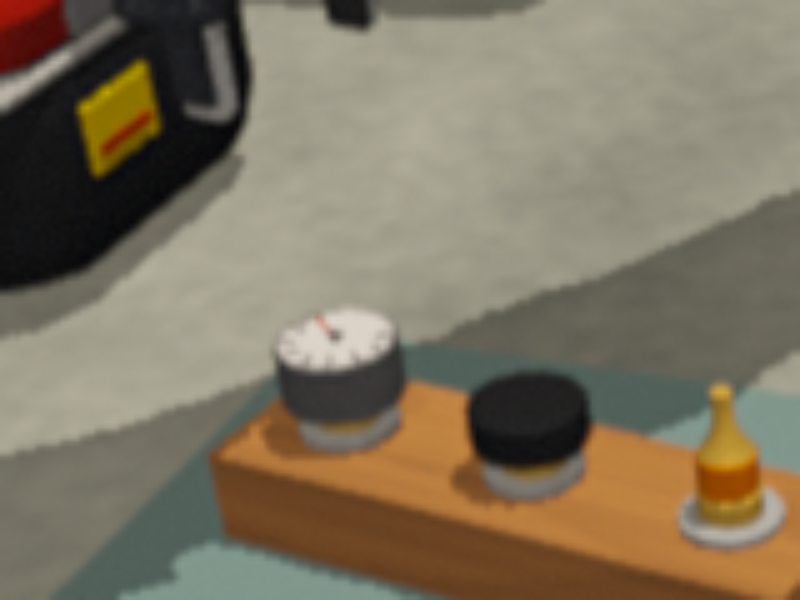

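The gauge dial is at (338,338) in the crop, the gripper above it. Descending with 25 mm of clearance to the cap.

play_rows --pt "-0.003 -0.002 0.04 0 0 0 0" --pt "-0.004 -0.002 0.1 0 0 0 0" --pt "-0.004 -0.002 0.16 0 0 0 0" --pt "-0.004 -0.002 0.21 0 0 0 0" --pt "-0.004 -0.002 0.25 0 0 0 0" --pt "-0.004 -0.002 0.28 0 0 0 0" --pt "-0.004 -0.002 0.29 0 0 0 0" --pt "-0.004 -0.002 0.29 0 0 0 0"

```text
clock: 8.3
position: [0.4945, -0.3214, 0.0564]
tool_rot: [3.14, -0.0, 1.438]
force: [-0.2, -0.8, 0.4]
grip_width: 0.0854
finger_force: 0.0
```

play_rows --pt "0 0 0 0 0 0 1" --pt "0 0 0 0 0 0 1" --pt "0 0 0 0 0 0 1" --pt "0 0 0 0 0 0 1" --pt "0 0 0 0 0 0 1" --pt "0 0 0 0 0 0 1" --newtons 50

```text
clock: 8.9
position: [0.4948, -0.3221, 0.0576]
tool_rot: [3.138, -0.0, 1.438]
force: [-1.5, 1.6, 10.0]
grip_width: 0.0527
finger_force: 50.7
```

play_rows --pt "0 0 -0.01 0 0 0 1" --pt "0 0 -0.04 0 0 0 1" --pt "0 0 -0.08 0 0 0 1" --pt "0 0 -0.13 0 0 0 1" --pt "0 0 -0.19 0 0 0 1" --pt "0 0 -0.25 0 0 0 1" --pt "0 0 -0.3 0 0 0 1" --pt "0 0 -0.33 0 0 0 1" --pt "0 0 -0.34 0 0 0 1" --pt "0 0 -0.34 0 0 0 1"

```text
clock: 9.9
position: [0.4941, -0.3219, 0.2273]
tool_rot: [3.138, -0.0, 1.438]
force: [-0.6, -0.0, -4.4]
grip_width: 0.0529
finger_force: 53.4
```

Run:
```python
from h import *
st(); go([.5323,.194,.225])
im=grab_frame("scene"); cv2.imwrite("pics/s6.png",cv2.resize(im[70:250,60:300],(800,600))[:,:,::-1])
```

```text
9.9 [ 0.4941 -0.3219  0.2273] [ 3.1384e+00 -1.0000e-04  1.4377e+00] [-0.6361 -0.0229 -4.3862] 0.0529 53.4327 [ 0.1234  0.5174  0.5139  1.7232 -0.2996  0.9766  0.6169]
shift [ 1.0328 -0.0612  0.0045] turn [ 0.0015 -0.     -0.    ]
```

View pics/s6.png

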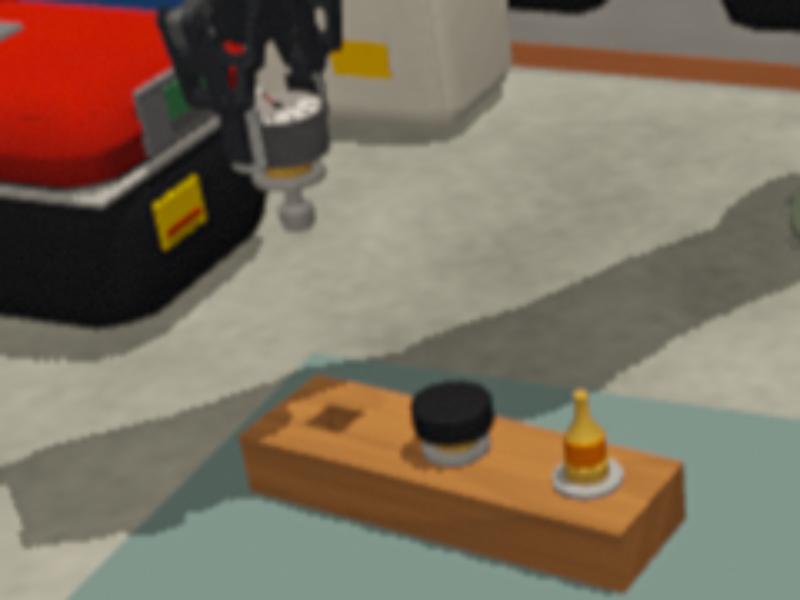

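The gauge hangs upright in the grip, plug tip near (297,228) in the crop, and the cap and nozzle are still standing. Carrying it over.

play_rows --pt "0.03 -0.002 0 0 0 0 1" --pt "0.08 -0.005 0 0 0 0 1" --pt "0.16 -0.01 0 0 0 0 1" --pt "0.24 -0.015 0 0 0 0 1" --pt "0.32 -0.02 0 0 0 0 1" --pt "0.4 -0.025 0 0 0 0 1" --pt "0.48 -0.03 0 0 0 0 1" --pt "0.56 -0.035 0 0 0 0 1" --pt "0.64 -0.04 0 0 0 0 1" --pt "0.7 -0.042 0 0 0 0 1"

```text
clock: 10.95
position: [0.5187, 0.0311, 0.2257]
tool_rot: [3.141, -0.0, 1.44]
force: [0.1, -0.0, -3.5]
grip_width: 0.0528
finger_force: 53.5
```

play_rows --pt "0.05 -0.003 0 0 0 0 1" --pt "0.1 -0.006 0 0 0 0 1" --pt "0.15 -0.009 0 0 0 0 1" --pt "0.2 -0.012 0 0 0 0 1" --pt "0.2 -0.012 0 0 0 0 1" --pt "0.2 -0.012 0 0 0 0 1"

```text
clock: 11.55
position: [0.5262, 0.1283, 0.2257]
tool_rot: [3.141, 0.001, 1.439]
force: [0.4, -0.4, -4.7]
grip_width: 0.0528
finger_force: 53.5
```

Run:
```python
from h import *
st(); go([.5323,.194,.225])
```

```text
11.55 [0.5262 0.1283 0.2257] [3.1408e+00 6.0000e-04 1.4390e+00] [ 0.4113 -0.3593 -4.6836] 0.0528 53.4726 [-0.6974  0.4323  0.4726  1.846  -0.241   0.9195 -0.2467]
shift [ 0.1319 -0.0052  0.0014] turn [0.0004 0.0003 0.    ]
```

play_rows --pt "0.03 -0.001 0 0 0 0 1" --pt "0.08 -0.003 0 0 0 0 1" --pt "0.12 -0.005 0 0 0 0 1" --pt "0.132 -0.005 0 0 0 0 1" --pt "0.132 -0.005 0 0 0 0 1" --pt "0.132 -0.005 0 0 0 0 1"

```text
clock: 12.15
position: [0.5332, 0.1923, 0.2264]
tool_rot: [3.14, 0.0, 1.437]
force: [-0.1, -0.9, -4.3]
grip_width: 0.0528
finger_force: 53.5
```

Run:
```python
from h import *
st(); go([.5323,.194,.175])
im=grab_frame("scene"); cv2.imwrite("pics/s7.png",cv2.resize(im[110:260,310:510],(800,600))[:,:,::-1])
```

```text
12.15 [0.5332 0.1923 0.2264] [3.1396e+00 4.0000e-04 1.4366e+00] [-0.1193 -0.8737 -4.3219] 0.0528 53.4724 [-0.7809  0.4711  0.4608  1.7814 -0.2499  0.9457 -0.3506]
shift [ 0.0032 -0.0024  0.1028] turn [0.0009 0.0002 0.    ]
```

View pics/s7.png

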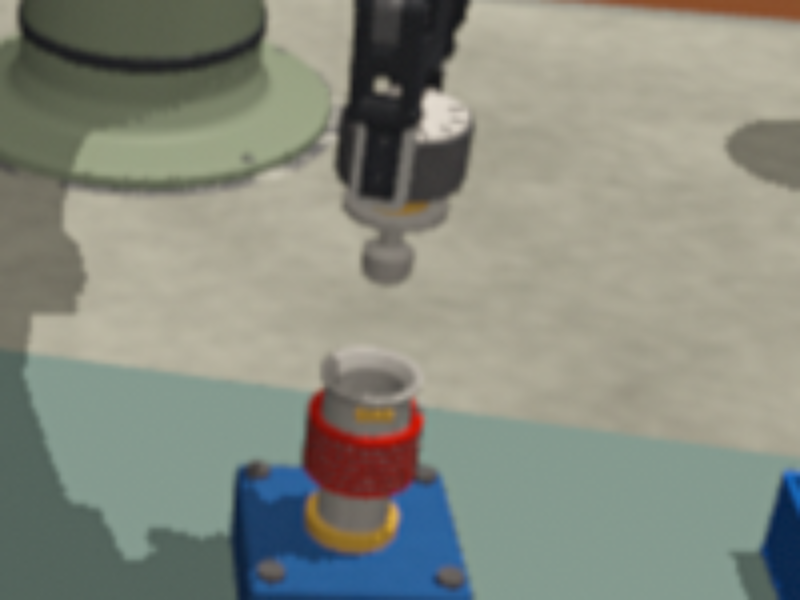

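The plug tip (388,279) hangs above the rim (371,377), parallel to the coupler's axis in the picture. I check its lateral offset.

Run:
```python
from h import *
f=lambda u,v,z:onz("scene",310+u/4-.4,110+v/4-.4,z)
print("tip front edge",f(388,283,.182),"nose mid",f(388,262,.190),"flange",f(395,208,.2165),"rim",f(371,377,.13))
```

```text
tip front edge [0.54015371 0.19714979 0.182     ] nose mid [0.53633221 0.19590957 0.19      ] flange [0.53745627 0.19572302 0.2165    ] rim [0.53381639 0.19543759 0.13      ]
```

play_rows --pt "0 0 0.03 0 0 0 1" --pt "0 0 0.06 0 0 0 1" --pt "0 0 0.08 0 0 0 1" --pt "0 0 0.1 0 0 0 1" --pt "0 0 0.12 0 0 0 1" --pt "0 0 0.13 0 0 0 1" --pt "0 0 0.13 0 0 0 1"

```text
clock: 12.9
position: [0.5332, 0.1933, 0.1609]
tool_rot: [3.14, 0.0, 1.438]
force: [0.7, -1.2, -3.4]
grip_width: 0.0526
finger_force: 53.5
```

Inside the funnel with no contact. Now pushing home (about 18 mm more) in small rows.

play_rows --pt "0 0 0.008 0 0 0 1" --pt "0 0 0.016 0 0 0 1" --pt "0 0 0.024 0 0 0 1" --pt "0 0 0.03 0 0 0 1" --pt "0 0 0.034 0 0 0 1" --pt "0 0 0.034 0 0 0 1"

```text
clock: 13.5
position: [0.5323, 0.1932, 0.1438]
tool_rot: [-3.141, 0.001, 1.438]
force: [-5.7, -0.5, -5.9]
grip_width: 0.0527
finger_force: 54.4
```

Run:
```python
from h import *
st(); print(blob(grab_frame("scene"),(370,190,430,250),red)[:2])
```

```text
13.5 [0.5323 0.1932 0.1438] [-3.1413e+00  9.0000e-04  1.4379e+00] [-5.7407 -0.4843 -5.8812] 0.0527 54.4068 [-0.7393  0.5773  0.4063  1.8524 -0.3123  0.7755 -0.2994]
(array([400.27027027, 218.57207207]), array([387, 204,  30,  25, 444]))
```

The sleeve has sprung up again (top back at row 204). A small nudge to seat it, then release and rise.

play_rows --pt "0 0 0.002 0 0 0 1" --pt "0 0 0.0025 0 0 0 1" --pt "0 0 0.0025 0 0 0 1"

```text
clock: 13.85
position: [0.5323, 0.1932, 0.1428]
tool_rot: [-3.141, 0.001, 1.438]
force: [-6.0, -1.6, -0.8]
grip_width: 0.0527
finger_force: 54.5
```

play_rows --pt "0 0 0 0 0 0 0" --pt "0 0 0 0 0 0 0" --pt "0 0 0 0 0 0 0" --pt "0 0 0 0 0 0 0" --pt "0 0 -0.04 0 0 0 0" --pt "0 0 -0.1 0 0 0 0" --pt "0 0 -0.16 0 0 0 0" --pt "0 0 -0.21 0 0 0 0" --pt "0 0 -0.24 0 0 0 0" --pt "0 0 -0.24 0 0 0 0"

```text
clock: 14.85
position: [0.5341, 0.1937, 0.2653]
tool_rot: [3.137, -0.002, 1.438]
force: [-0.2, 0.3, 0.0]
grip_width: 0.0857
finger_force: 0.0
```

Run:
```python
from h import *
st(); im=grab_frame("scene"); print(blob(im,(370,190,430,250),red)[:2])
cv2.imwrite("pics/s8.png",cv2.resize(im[100:300,130:480],(800,457))[:,:,::-1])
```

```text
14.85 [0.5341 0.1937 0.2653] [ 3.1368e+00 -2.4000e-03  1.4376e+00] [-0.1643  0.3175  0.0239] 0.0857 0.0 [-0.7988  0.4284  0.4809  1.7372 -0.2264  1.0258 -0.3711]
(array([400.2988764 , 218.58202247]), array([387, 204,  30,  25, 445]))
```

View pics/s8.png

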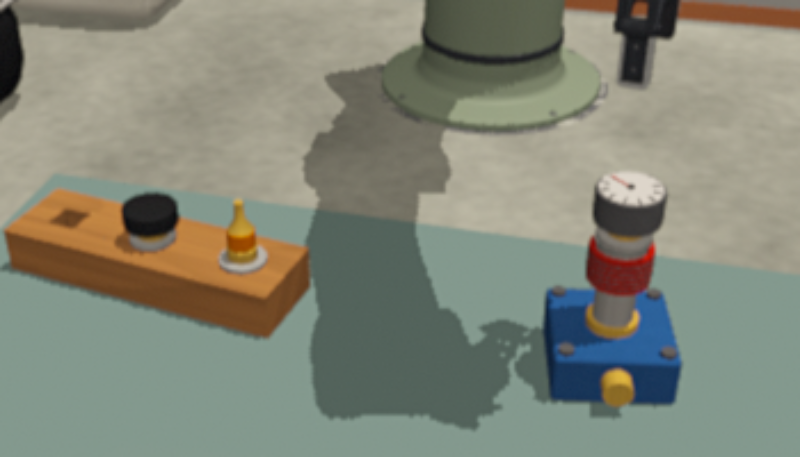

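The gauge sits upright and seated on the coupler at (630,210), the red sleeve is up at (620,263), the nozzle is standing at (241,235), and the gripper is clear.

```bash
python3 -c "
from workcell import *
print(job_done())"
```

```text
the job is handed in; nothing more can be done
None
```

The gauge is fitted to the coupler and released: the last picture shows it seated, with the red sleeve sprung back up and the nozzle still in its rack hole, and I handed the job in at about 15 s (no verdict was returned).

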